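# Proof-pull two glued castle walls

### The arm

A 7-joint arm with a two-finger parallel gripper is mounted at the origin on a cart in front of the work surface, level with it; the furniture and walls round the work are solid. World frame = base frame: x ahead of the robot, y to its left, z up, the work surface at z = 0. Lengths are in m, angles in rad, forces in N, time in s.
With the tool pointing down it reaches from about 0.4 to 0.875 m from the base axis. Payload 19.3 kg.
Tool frame: the origin (TCP) lies at the very end of the fingers, on their centre line; the grasp point (between the pads) lies 19 mm behind it; z points along the fingers, y is the line along which they close (so a half turn about z gives the same grasp; the last joint's range is limited). The gripper opens to 85 mm and grips with 20 to 120 N. Pads are 22 mm wide; open, the fingers measure 114 mm over their backs; the gripper's body (76 mm by 85 mm) begins 54 mm behind the grasp point. The pads swing forward as they close: fully open they stand 13 mm farther back than shut.
Start: joints at [-1.354, 0.521, -0.036, 1.599, 0.021, 1.021, -0.113], TCP at [0.177, 0.599, 0.231] pointing down, gripper open.
Joint ranges: [-2.91, 2.91], [-0.3, 2.13], [-1.5, 1.42], [0.17, 2.43], [-1.26, 4.41], [0.16, 1.93], [-2.52, 2.52]. Speed limits (rad/s): [1.89, 1.89, 2.39, 2.39, 3.01, 3.01, 3.01].

### API

Orientations are given as a unit quaternion [w, x, y, z].
In Python, from plant import sensors, imaging, workorder gives the robot as it stands.
- The arm moves only by the shell command python3 -m inch 'ROWS'. ROWS is JSON, a list of rows, each a list of 7 numbers: the shift along the tool's x, y, z in units of 100 mm (1.0 is 100 mm), then the turn, a rotation vector about the tool's x, y, z in units of pi/2 rad (1.0 is pi/2 rad), then the opening, from 0 (shut) to 1 (fully open). A call has 1 to 5 rows; each row shifts and turns the commanded pose from where the row before left it, along the tool's axes as they then stand; what a row does not reach is not made up. A row lasts 1/10 s, in which the tool goes at most 50 mm and 8.59 degrees, less where a joint would pass 70% of its speed; a pose out of reach is approached as far as the arm can. A call with a number of a shift or a turn outside -1 to 1 is refused whole. A call with a gripper value outside its range is refused whole. The fingers move at their own pace and stop on an object; the grip force is fixed at half the most. Time passes only in rows, so rows that do not move let the fingers close. It gives the time, the measured TCP pose, the force, the opening and the grip force at its end, in the units of the state.
- sensors.sense(): the state, without advancing time (a new reading comes with each control period).
- imaging.read_camera(name): name is "scene" or "top" or "wrist"; returns a dict with "pixels" (384x512x3 uint8, red, green, blue), "mtx" (3x3 intrinsics, pixels), "world_to_cam" (4x4, takes a point from world to camera coordinates); the wrist camera has in their place "hand_eye" (4x4, takes a point from camera to tool coordinates, whose origin is the TCP and whose axes are the flange's). Camera axes: x right, y down, z forward; pixel columns grow to the right and rows downward; lengths in m; the calibration is good to about 2 mm. A picture is of the moment at which its call begins: read the wrist's pose just before it. There is no depth.
- workorder.finish_job(): hands the job in; it is judged then, once.
The state is a dict: "time_s": time; "joint_positions": joint angles; "qd": joint speeds; "effort": joint torques, N m; "eef_pos": TCP position; "orientation": TCP orientation; "contact_force": force on the tool from outside, world axes, zero at the start; "wrist_torque": the same for the moment, N m; "gripper_width": finger opening in m; "grasp_force": force on a finger pad.
Only numpy, scipy, OpenCV 4.12 (cv2) and the standard library are available. Lean on these libraries where they do the work, as an engineer would, in place of code of your own. Each camera call takes 0.05 s, during which the arm holds its last target. There are 200 camera calls.

### The job

One of the two castle wall pieces on the pull stands is badly glued; find out which holds by drawing each yellow pull plate steadily towards the front of its stand. The sound joint must carry the pull with the gauge in the green for a good second, without going on into the red; the bad one lets go early: draw it at least 2 cm off its block and leave it there. Ease each plate back until its spring is slack rather than letting it snap, do not press on the wall pieces themselves, and leave everything else where it is.

Things in the scene. Friction and masses are not known exactly. Their poses are not given: they have to be found in the camera images.
- stand_a: One of two alike fixed pull stands: plywood base 170 x 100 x 12 mm on the work board (its top 140 mm above the table), wooden block (70 mm high) at its far end. A wall piece is glued upright to the block's front, a spring gauge clipped to the piece. In one stand, not known which, the glue has failed. Origin: centre of the base's underside; x along the pull axis towards the block, z up; pulling goes to -x of the stand.
- wall_a: Stone-coloured castle wall on stand_a: 62 high, 96 wide, 12 thick, top 75 mm above the board. Origin: mid glued back face, 66.5 mm along the stand's x from its origin while bonded. Sound: gives 1 mm at most. Failed: lets go at about 3.5 N, then wall and whole gauge slide to the stand's -x (60 mm at most) and stay where drawn.
- handle_a (a point): Middle of the top edge of the far face of the yellow pull plate on stand_a; at rest 7 mm to -x of the stand's origin, 86 mm above the board. Plate 50 wide, 8 thick, 30 to 86 mm up. Behind it, up to the wall, a 57 mm gap with only the gauge tube (top 36 mm up): closed fingers can hook the plate there and draw it to -x. Axes like the stand's.
- puller_a (a joint): Gauge on stand_a: rod drawn out of its grey tube, m, 0 slack to 0.056; spring 300 N/m pulls it back. At the tube's mouth the rod shows white, then green from 0.026 to 0.046 (8 to 14 N), then red. The tube travels with the wall if the glue fails, and the gauge then stays near 0.012.
- stand_b: One of two alike fixed pull stands: plywood base 170 x 100 x 12 mm on the work board (its top 140 mm above the table), wooden block (70 mm high) at its far end. A wall piece is glued upright to the block's front, a spring gauge clipped to the piece. In one stand, not known which, the glue has failed. Origin: centre of the base's underside; x along the pull axis towards the block, z up; pulling goes to -x of the stand.
- wall_b: Stone-coloured castle wall on stand_b: 62 high, 96 wide, 12 thick, top 75 mm above the board. Origin: mid glued back face, 66.5 mm along the stand's x from its origin while bonded. Sound: gives 1 mm at most. Failed: lets go at about 3.5 N, then wall and whole gauge slide to the stand's -x (60 mm at most) and stay where drawn.
- handle_b (a point): Middle of the top edge of the far face of the yellow pull plate on stand_b; at rest 7 mm to -x of the stand's origin, 86 mm above the board. Plate 50 wide, 8 thick, 30 to 86 mm up. Behind it, up to the wall, a 57 mm gap with only the gauge tube (top 36 mm up): closed fingers can hook the plate there and draw it to -x. Axes like the stand's.
- puller_b (a joint): Gauge on stand_b: rod drawn out of its grey tube, m, 0 slack to 0.056; spring 300 N/m pulls it back. At the tube's mouth the rod shows white, then green from 0.026 to 0.046 (8 to 14 N), then red. The tube travels with the wall if the glue fails, and the gauge then stays near 0.012.
- tower: Bystander: small round stone tower, 59 mm across, 97 mm high, standing; origin under its centre.
- roof: Bystander: blue-grey conical roof, 60 mm across, 85 mm high; origin under its centre.
- figure: Bystander: red game figure, 26 mm across, 47 mm high, standing; origin under its centre.
- glue: Bystander: glue tube lying flat, 41 x 136 x 28 mm; origin under its centre, its length along y.
- labels: Bystander: white label roll, 60 mm across, 30 mm high; origin under its centre.
- knife: Bystander: yellow box cutter 20 x 150 x 17 mm lying flat; origin under its centre, its length along y.

How it is judged:
On the way:
1. one joint carries the proof pull: its gauge is in the green (26 to 48 mm) for one second while its wall piece stays on its block (within 4 mm) (((value of joint puller_a between 0.026 and 0.048 m and x of wall_a in the frame of stand_a above 0.0625 m) or (value of joint puller_b between 0.026 and 0.048 m and x of wall_b in the frame of stand_b above 0.0625 m))), for 1 s.
At the end, for the whole second after the job is handed in: Both gauges are slack (under 6 mm), one wall piece is still on its block (within 4 mm) and the other has been drawn at least 17 mm off its block and stays there (value of joint each of puller_a, puller_b below 0.006 m and ((x of wall_a in the frame of stand_a above 0.0625 m and x of wall_b in the frame of stand_b below 0.0495 m) or (x of wall_b in the frame of stand_b above 0.0625 m and x of wall_a in the frame of stand_a below 0.0495 m))); the robot touches nothing.
It fails at once if a gauge is pulled far into the red (over 53 mm, 16 N) (value of joint any of puller_a, puller_b above 0.053 m).
It fails at once if a pull plate is let go and snaps back (faster than 0.45 m/s) (velocity of joint any of puller_a, puller_b below -0.45 m/s).
It fails at once if the robot presses on a wall piece itself (over 3 N) (contact force between any of the arm, the fingers and wall_a above 3 N or contact force between any of the arm, the fingers and wall_b above 3 N).
It fails at once if a bystander is shifted by more than 30 mm (distance of any of tower, roof, figure, glue, labels, knife from where it was at the start of the episode above 0.03 m).
It also fails if it takes over 58 s, if anything falls off the work surface, if the arm or the gripper's body presses on something with over 40 N, if the wrist force passes 120 N, or if a joint passes its speed limit or range.

## Working session

There is one attempt and no reset: what is moved stays moved. The work goes in short steps, Python scripts to look and compute and a shell command to move; the robot and the scene stay as the last step left them, time stands still between calls to the robot, and variables do not carry over. Pictures are saved under pics/ and viewed, at most 10 in all, crops included, and the job is handed in when it is done.

```bash
mkdir -p pics
python3 - <<'E'
from plant import sensors, imaging
import cv2,pickle
s=sensors.sense();print(s)
d={}
for n in("scene","top"):
    c=imaging.read_camera(n);d[n]=c;cv2.imwrite(f"pics/{n}0.png",cv2.resize(c["pixels"][:,:,::-1],(800,600),interpolation=cv2.INTER_CUBIC))
    print(n,c["mtx"],c["world_to_cam"])
pickle.dump(d,open("d0.pkl","wb"))
E
```

```text
{'time_s': 0.0, 'joint_positions': array([-1.35422365,  0.52199921, -0.03633102,  1.60003227,  0.02116372,
        1.0211226 , -0.11280004]), 'qd': array([ 9.25522266e-04,  2.08514482e-04, -4.38892219e-05, -9.07294378e-04,
        7.53920317e-04, -1.02810133e-03, -2.73429417e-04]), 'effort': array([-5.84944646e-04, -9.27099395e+01,  1.97959252e+00, -3.69930053e+01,
        1.78277108e-02,  8.19767505e-03,  1.48372425e-05]), 'eef_pos': array([0.17671017, 0.59912188, 0.23072622]), 'orientation': array([-5.76350427e-05,  1.42908066e-01,  9.89735792e-01, -5.86210796e-04]), 'contact_force': array([ 0.06028286,  0.09323756, -0.46552115]), 'wrist_torque': array([ 0.00853042, -0.0054437 ,  0.03519062]), 'grasp_force': 0.0, 'gripper_width': 0.08537886025026649}
scene [[358.344048     0.         257.43713216]
 [  0.         358.344048   196.83524742]
 [  0.           0.           1.        ]] [[-0.96501691 -0.26202888 -0.00912328  0.48615564]
 [-0.16264948  0.62558256 -0.76301482  0.31884742]
 [ 0.20563928 -0.7348383  -0.64631661  0.96040813]
 [ 0.          0.          0.          1.        ]]
top [[483.9792439    0.         252.79892712]
 [  0.         483.9792439  202.82563247]
 [  0.           0.           1.        ]] [[-2.99020900e-02 -9.99536707e-01 -5.67774969e-03 -1.70824267e-01]
 [-9.75344505e-01  3.04199816e-02 -2.18581156e-01  5.70897971e-01]
 [ 2.18652606e-01 -9.98271434e-04 -9.75802255e-01  1.33071703e+00]
 [ 0.00000000e+00  0.00000000e+00  0.00000000e+00  1.00000000e+00]]
```

View pics/top0.png

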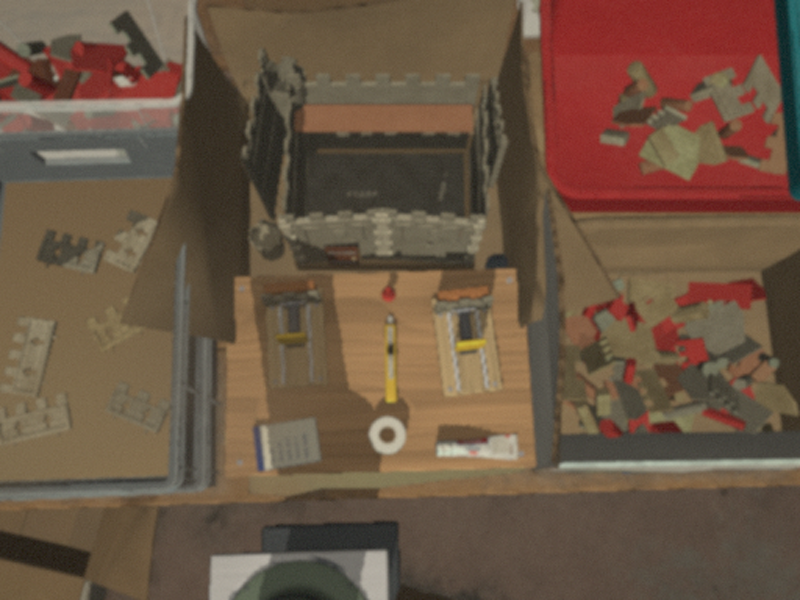

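View pics/scene0.png

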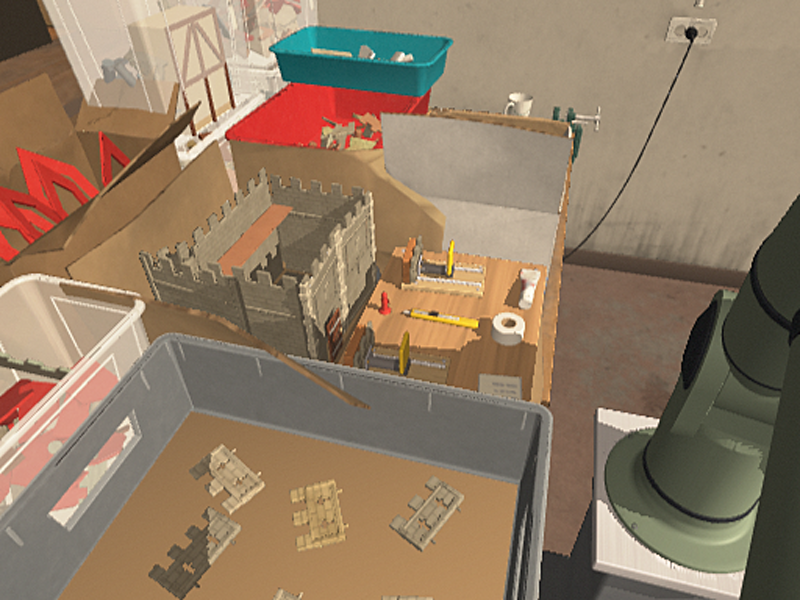

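Run:
```python
import cv2,pickle
d=pickle.load(open("d0.pkl","rb"))
p=d["top"]["pixels"][:,:,::-1]
c=p[170:260,160:330];cv2.imwrite("pics/topc.png",cv2.resize(c,None,fx=4.7,fy=4.7,interpolation=cv2.INTER_CUBIC))
p=d["scene"]["pixels"][:,:,::-1]
c=p[145:245,215:355];cv2.imwrite("pics/scc.png",cv2.resize(c,None,fx=5.5,fy=5.5,interpolation=cv2.INTER_CUBIC))
```

```text
(no output)
```

View pics/topc.png

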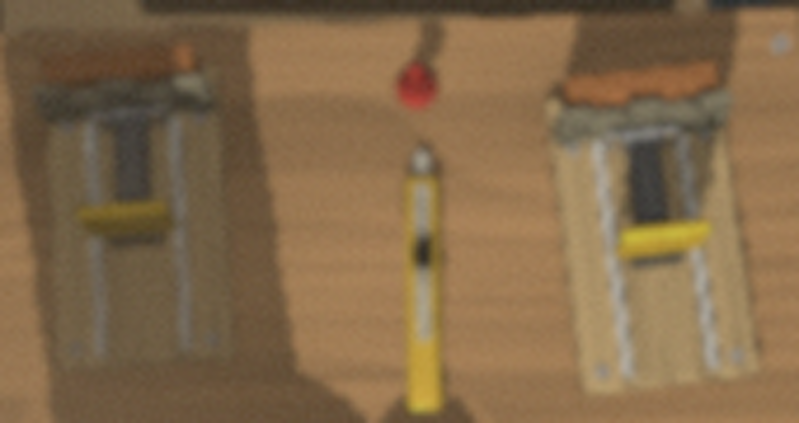

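View pics/scc.png

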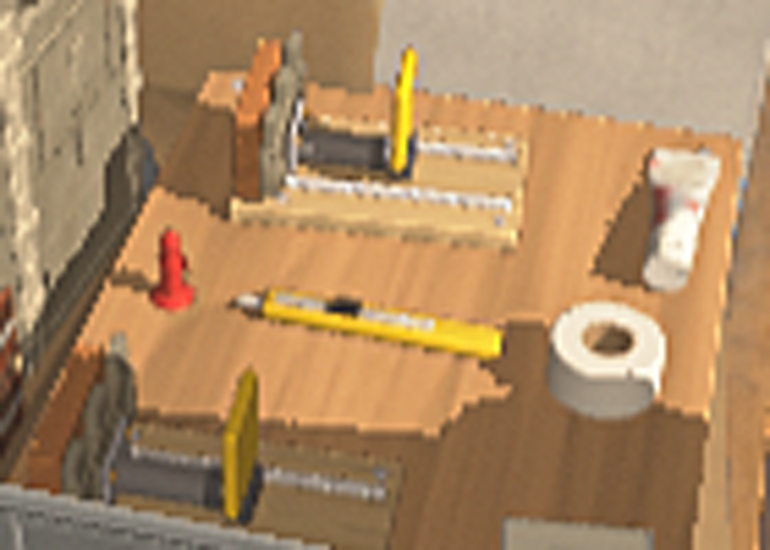

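```bash
cat > h.py <<'E'
import numpy as np,pickle
from scipy.optimize import least_squares
d=pickle.load(open("d0.pkl","rb"))
def proj(n,P):
    c=d[n];q=c["world_to_cam"]@np.r_[P,1];return (c["mtx"]@q[:3])[:2]/q[2]
def tw(p,X): return np.array([p[0]+np.cos(p[2])*X[0]-np.sin(p[2])*X[1],p[1]+np.sin(p[2])*X[0]+np.cos(p[2])*X[1],p[3]+X[2]])
E
python3 - <<'E'
from h import *
# left(+y) side of image = +y
def top(u,v): return np.array([160+u/4.7,170+v/4.7])
def sc(u,v): return np.array([215+u/5.5,145+v/5.5])
M={'FL':(-.085,.05,.012),'FR':(-.085,-.05,.012),'PL':(-.007,.025,.086),'PR':(-.007,-.025,.086),'P':(-.011,0,.086)}
obs={'R':[('top','FL',top(588,393)),('top','FR',top(757,372)),('top','PL',top(621,233)),('top','PR',top(710,222)),('scene','P',sc(408,48)),('scene','FL',sc(513,245))],
'L':[('top','FL',top(55,363)),('top','FR',top(230,359)),('top','PL',top(81,208)),('top','PR',top(169,203)),('scene','P',sc(248,375))]}
for k,o in obs.items():
  for free in(0,1):
    f=lambda p:np.concatenate([proj(n,tw(np.r_[p,.14][:4],M[m]))-q for n,m,q in o])
    r=least_squares(f,[.6,-.1,0]+[.14]*free)
    print(k,r.x,np.round(r.fun.reshape(-1,2),1).tolist(),'handle',tw(np.r_[r.x,.14][:4],(-.007,0,.086)))
E
```

```text
R [ 0.49364653 -0.30997199  0.07030687] [[-1.0, 0.3], [0.8, 1.0], [-0.0, -0.9], [0.8, -0.5], [-0.4, 3.4], [0.5, -2.0]] handle [ 0.48666383 -0.31046373  0.226     ]
R [ 0.49323278 -0.30931995  0.06921268  0.14300871] [[-1.3, 0.3], [0.7, 1.0], [-0.2, -1.0], [0.7, -0.6], [-0.3, 2.8], [0.6, -2.6]] handle [ 0.48624954 -0.30980405  0.22900871]
L [ 0.51435482 -0.02240271 -0.02016283] [[0.0, 0.6], [0.7, 1.1], [0.3, -1.0], [1.3, -0.2], [-1.1, 3.1]] handle [ 0.50735624 -0.02226158  0.226     ]
L [ 0.51255095 -0.02190841 -0.00527902  0.15118994] [[-0.4, 1.1], [0.6, 0.9], [-0.6, -1.1], [0.7, -0.5], [-0.4, 0.1]] handle [ 0.50555104 -0.02187146  0.23718994]
```

```bash
python3 -m inch '[[0,0,-0.4,0,0,-0.044,0],[0,0,-0.4,0,0,-0.044,0],[0,0,-0.4,0,0,-0.044,0],[0,0,-0.4,0,0,-0.041,0]]'
python3 -m inch '[[-0.4,-0.2,0,0,0,0,0],[-0.4,-0.2,0,0,0,0,0],[-0.4,-0.2,0,0,0,0,0],[-0.4,-0.2,0,0,0,0,0]]'
python3 -m inch '[[-0.4,-0.3,0,0,0,0,0],[-0.4,-0.3,0,0,0,0,0],[-0.4,-0.3,0,0,0,0,0],[-0.4,-0.3,0,0,0,0,0],[0,0,0,0,0,0,0]]'
python3 -c "
from plant import sensors;print(sensors.sense())"
```

```text
time_s: 0.5
eef_pos: [0.1768, 0.5991, 0.3928]
orientation: [-0.0, 0.006, 1.0, -0.0]
contact_force: [-0.9, 0.6, -0.5]
gripper_width: 0.0279
grasp_force: 0.0
time_s: 0.9
eef_pos: [0.337, 0.5159, 0.3911]
orientation: [-0.0, 0.007, 1.0, -0.0]
contact_force: [-0.1, 0.4, 0.3]
gripper_width: -0.0
grasp_force: 0.0
time_s: 1.4
eef_pos: [0.4991, 0.3888, 0.3908]
orientation: [0.001, 0.012, 1.0, -0.001]
contact_force: [0.1, -0.2, 0.6]
gripper_width: -0.0003
grasp_force: 0.0
{'time_s': 1.4, 'joint_positions': array([-0.78138772,  0.42409279,  0.03730232,  1.35045633, -0.01228739,
        1.36810984,  0.80196259]), 'qd': array([-0.07419198, -0.01253533, -0.07492322,  0.02027061, -0.01600413,
       -0.00508374, -0.08431077]), 'effort': array([ 3.17478731e+00, -8.67039943e+01,  3.87501597e+00, -4.37856281e+01,
       -5.48369845e-02,  7.18433806e-02,  2.38525964e+00]), 'eef_pos': array([0.49912416, 0.38877475, 0.39079568]), 'orientation': array([ 8.53047951e-04,  1.19651478e-02,  9.99926967e-01, -1.47274581e-03]), 'contact_force': array([ 0.09790556, -0.1732398 ,  0.55570675]), 'wrist_torque': array([-0.02813036,  0.02111081, -0.02896007]), 'grasp_force': 0.0, 'gripper_width': -0.00030275427578634235}
```

```bash
python3 -m inch '[[-0.08,-0.4,0,0,0,0,0],[-0.08,-0.4,0,0,0,0,0],[-0.08,-0.4,0,0,0,0,0],[-0.08,-0.4,0,0,0,0,0],[-0.08,-0.4,0,0,0,0,0]]'
python3 -m inch '[[0,-0.4,0,0,0,0,0],[0,-0.4,0,0,0,0,0],[0,-0.4,0,0,0,0,0],[0,-0.4,0,0,0,0,0],[0,-0.4,0,0,0,0,0]]'
python3 -m inch '[[0,0,0.2,0,0,0,0],[0,0,0.2,0,0,0,0],[0,0,0.2,0,0,0,0],[0,0,0,0,0,0,0],[0,0,0,0,0,0,0]]'
python3 - <<'E'
from plant import sensors, imaging
import cv2,pickle
s=sensors.sense();c=imaging.read_camera("wrist");print(s["eef_pos"],s["orientation"],c["mtx"],c["hand_eye"])
pickle.dump((s,c),open("w1.pkl","wb"))
cv2.imwrite("pics/w1.png",cv2.resize(c["pixels"][:,:,::-1],(800,600),interpolation=cv2.INTER_CUBIC))
E
```

```text
time_s: 1.9
eef_pos: [0.5307, 0.1924, 0.3911]
orientation: [-0.0, 0.008, 1.0, -0.0]
contact_force: [0.9, -0.7, 0.1]
gripper_width: 0.0006
grasp_force: 0.0
time_s: 2.4
eef_pos: [0.5273, -0.0075, 0.3912]
orientation: [-0.0, 0.008, 1.0, -0.0]
contact_force: [1.4, 0.4, 0.1]
gripper_width: 0.0
grasp_force: 0.0
time_s: 2.9
eef_pos: [0.5278, -0.0059, 0.3317]
orientation: [-0.0, 0.008, 1.0, -0.0]
contact_force: [0.4, 0.2, 0.3]
gripper_width: -0.0001
grasp_force: 0.0
[ 0.52776159 -0.00588223  0.33171044] [-1.78767045e-04  7.54917678e-03  9.99971486e-01 -6.83831852e-05] [[337.22863833   0.         259.04148815]
 [  0.         337.22863833 187.31673459]
 [  0.           0.           1.        ]] [[-2.59502201e-04 -9.65990590e-01 -2.58577091e-01  6.66376959e-02]
 [ 9.99999733e-01 -4.27394564e-04  5.93080365e-04 -1.17799996e-04]
 [-6.83424495e-04 -2.58576868e-01  9.65990443e-01 -1.42857105e-01]
 [ 0.00000000e+00  0.00000000e+00  0.00000000e+00  1.00000000e+00]]
```

View pics/w1.png

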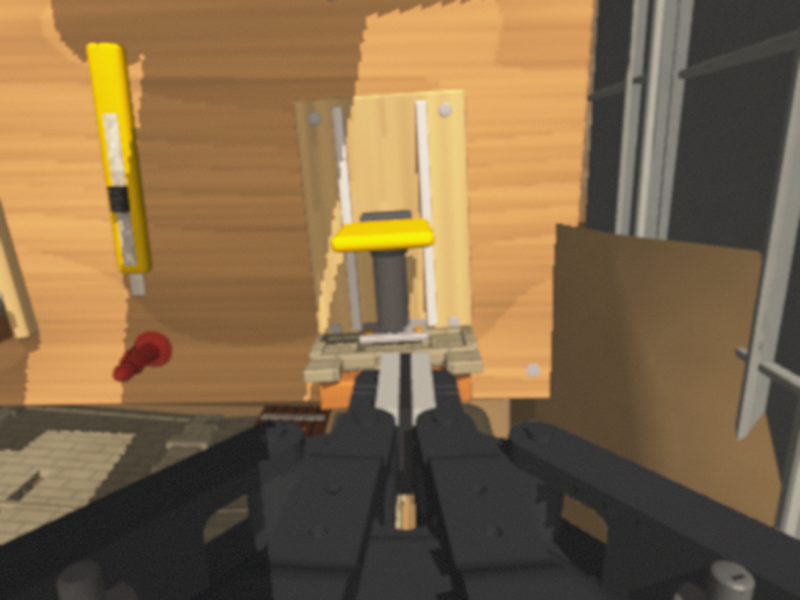

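```bash
cat >> h.py <<'E'
from scipy.spatial.transform import Rotation as R
def ray(w,u,v,z):
    s,c=w;q=s["orientation"];Rt=R.from_quat([q[1],q[2],q[3],q[0]]).as_matrix()
    H=c["hand_eye"];dc=np.linalg.inv(c["mtx"])@[u*.64,v*.64,1]
    o=s["eef_pos"]+Rt@H[:3,3];dd=Rt@H[:3,:3]@dc
    return o+dd*(z-o[2])/dd[2]
E
python3 - <<'E'
from h import *
w=pickle.load(open("w1.pkl","rb"))
for u,v,z in[(334,249,.226),(433,246,.226),(296,101,.152),(464,91,.152),(305,380,.215),(481,371,.215),(308,353,.215),(478,347,.215)]:print(u,v,ray(w,u,v,z))
E
```

```text
334 249 [ 0.50550111 -0.03932432  0.226     ]
433 246 [0.50478265 0.00796824 0.226     ]
296 101 [ 0.43185989 -0.06716015  0.152     ]
464 91 [0.42791979 0.02977885 0.152     ]
305 380 [ 0.57795471 -0.05985432  0.215     ]
481 371 [0.57424065 0.03392965 0.215     ]
308 353 [ 0.56261108 -0.05728869  0.215     ]
478 347 [0.56064217 0.03205777 0.215     ]
```

```bash
python3 -m inch '[[-0.05,-0.1,0.2,0,0,0,0],[0,0,0.2,0,0,0,0],[0,0,0.2,0,0,0,0],[0,0,0.2,0,0,0,0],[0,0,0.2,0,0,0,0]]'
python3 -m inch '[[0,0,0.1,0,0,0,0],[0,0,0.1,0,0,0,0],[0,0,0.06,0,0,0,0],[0,0,0,0,0,0,0],[0,0,0,0,0,0,0]]'
python3 -m inch '[[0.03,0,0,0,0,0,0],[0.03,0,0,0,0,0,0],[0.03,0,0,0,0,0,0],[0.03,0,0,0,0,0,0],[0,0,0,0,0,0,0]]'
python3 -m inch '[[0.02,0,0,0,0,0,0],[0.02,0,0,0,0,0,0],[0.02,0,0,0,0,0,0],[0.02,0,0,0,0,0,0],[0,0,0,0,0,0,0]]'
```

```text
time_s: 3.45
eef_pos: [0.5332, -0.0159, 0.2317]
orientation: [0.001, 0.007, 1.0, 0.0]
contact_force: [0.9, -0.2, 1.0]
gripper_width: 0.0003
grasp_force: 0.0
time_s: 3.95
eef_pos: [0.5329, -0.016, 0.2058]
orientation: [0.0, 0.008, 1.0, 0.0]
contact_force: [-0.1, -0.2, 0.3]
gripper_width: 0.0
grasp_force: 0.0
time_s: 4.45
eef_pos: [0.5202, -0.0158, 0.2054]
orientation: [-0.0, 0.008, 1.0, 0.0]
contact_force: [-0.2, 0.0, -0.1]
gripper_width: -0.0001
grasp_force: 0.0
time_s: 4.95
eef_pos: [0.5125, -0.0158, 0.2054]
orientation: [0.0, 0.008, 1.0, -0.0]
contact_force: [1.5, -1.0, -0.7]
gripper_width: -0.0
grasp_force: 0.9
```

Contact near 0.514; draw on and watch the force.

```bash
python3 -m inch '[[0.02,0,0,0,0,0,0],[0.02,0,0,0,0,0,0],[0.02,0,0,0,0,0,0],[0,0,0,0,0,0,0]]'
python3 -m inch '[[0.02,0,0,0,0,0,0],[0.02,0,0,0,0,0,0],[0.02,0,0,0,0,0,0],[0,0,0,0,0,0,0]]'
python3 -m inch '[[0.02,0,0,0,0,0,0],[0.02,0,0,0,0,0,0],[0.02,0,0,0,0,0,0],[0,0,0,0,0,0,0]]'
```

```text
time_s: 5.35
eef_pos: [0.5064, -0.0156, 0.2054]
orientation: [0.0, 0.008, 1.0, -0.0]
contact_force: [3.3, -2.9, 0.6]
gripper_width: -0.0001
grasp_force: 1.6
time_s: 5.75
eef_pos: [0.5003, -0.0155, 0.2053]
orientation: [-0.0, 0.008, 1.0, 0.0]
contact_force: [2.2, -2.2, 1.1]
gripper_width: -0.0
grasp_force: 1.6
time_s: 6.15
eef_pos: [0.4943, -0.0154, 0.2053]
orientation: [-0.0, 0.008, 1.0, 0.0]
contact_force: [3.4, -3.3, 0.6]
gripper_width: -0.0
grasp_force: 1.6
```

Run:
```python
from plant import sensors, imaging
import cv2,pickle
s=sensors.sense();c=imaging.read_camera("wrist");print(s["eef_pos"],s["contact_force"],s["wrist_torque"])
pickle.dump((s,c),open("w2.pkl","wb"))
cv2.imwrite("pics/w2.png",cv2.resize(c["pixels"][:,:,::-1],(800,600),interpolation=cv2.INTER_CUBIC))
```

```text
[ 0.49430343 -0.01540275  0.2053092 ] [ 3.41547659 -3.31541541  0.63832828] [-0.52295361 -0.65677437  0.03836705]
```

View pics/w2.png

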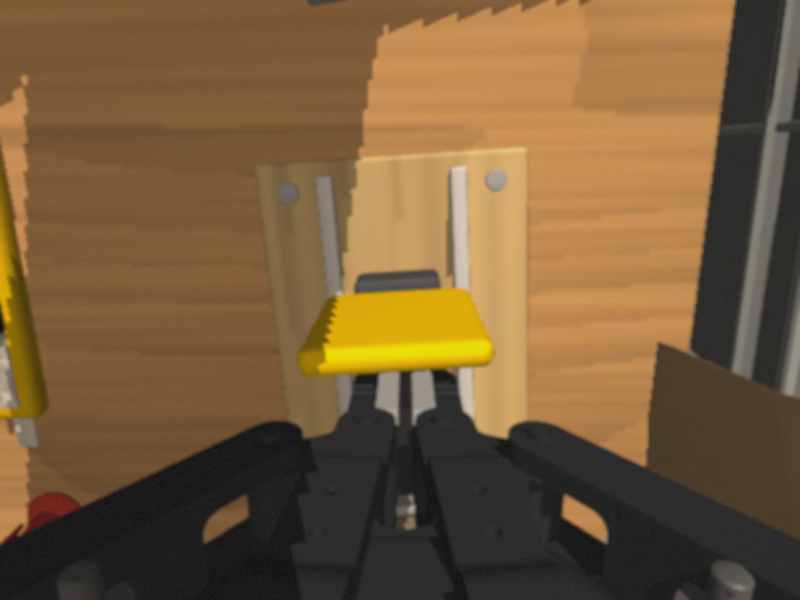

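```bash
python3 -m inch '[[0.02,0,0,0,0,0,0],[0.02,0,0,0,0,0,0],[0.02,0,0,0,0,0,0],[0.02,0,0,0,0,0,0],[0,0,0,0,0,0,0]]'
python3 -m inch '[[0.02,0,0,0,0,0,0],[0.02,0,0,0,0,0,0],[0.02,0,0,0,0,0,0],[0.02,0,0,0,0,0,0],[0,0,0,0,0,0,0]]'
python3 - <<'E'
from plant import imaging
import cv2
c=imaging.read_camera("scene")
cv2.imwrite("pics/s2.png",cv2.resize(c["pixels"][145:245,215:355,::-1],None,fx=5.5,fy=5.5,interpolation=cv2.INTER_CUBIC))
E
```

```text
time_s: 6.7
eef_pos: [0.4863, -0.0153, 0.2053]
orientation: [-0.0, 0.008, 1.0, 0.0]
contact_force: [4.3, -2.4, 0.0]
gripper_width: -0.0001
grasp_force: 1.6
time_s: 7.2
eef_pos: [0.4783, -0.0151, 0.2053]
orientation: [-0.0, 0.008, 1.0, 0.0]
contact_force: [3.0, -2.9, 0.0]
gripper_width: 0.0004
grasp_force: 1.6
```

View pics/s2.png

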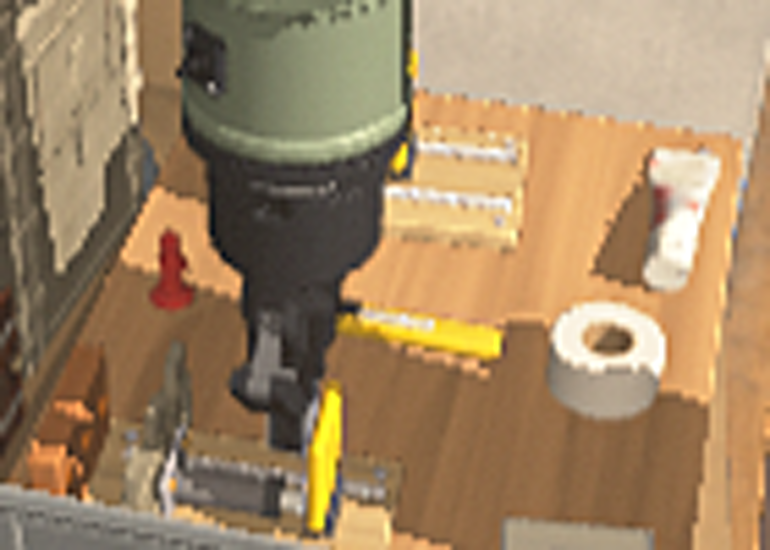

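```bash
python3 -m inch '[[0.02,0,0,0,0,0,0],[0.02,0,0,0,0,0,0],[0.02,0,0,0,0,0,0],[0,0,0,0,0,0,0]]'
python3 -m inch '[[-0.015,0,0,0,0,0,0],[-0.015,0,0,0,0,0,0],[-0.015,0,0,0,0,0,0],[-0.015,0,0,0,0,0,0],[-0.015,0,0,0,0,0,0]]'
python3 -m inch '[[-0.015,0,0,0,0,0,0],[-0.015,0,0,0,0,0,0],[-0.015,0,0,0,0,0,0],[-0.015,0,0,0,0,0,0],[-0.015,0,0,0,0,0,0]]'
python3 -m inch '[[-0.02,0,0,0,0,0,0],[-0.02,0,0,0,0,0,0],[-0.02,0,0,0,0,0,0],[-0.02,0,0,0,0,0,0],[0,0,0,0,0,0,0]]'
```

```text
time_s: 7.65
eef_pos: [0.4723, -0.0151, 0.2053]
orientation: [-0.0, 0.008, 1.0, -0.0]
contact_force: [3.2, -2.6, 0.6]
gripper_width: -0.0001
grasp_force: 1.6
time_s: 8.15
eef_pos: [0.48, -0.015, 0.2052]
orientation: [-0.0, 0.007, 1.0, 0.0]
contact_force: [1.0, 0.3, 0.2]
gripper_width: 0.0002
grasp_force: 0.4
time_s: 8.65
eef_pos: [0.4876, -0.0153, 0.2053]
orientation: [-0.0, 0.008, 1.0, -0.0]
contact_force: [-0.0, -0.3, 0.2]
gripper_width: -0.0003
grasp_force: 0.0
time_s: 9.15
eef_pos: [0.4958, -0.0154, 0.2053]
orientation: [0.0, 0.008, 1.0, -0.0]
contact_force: [-1.1, -0.5, -0.5]
gripper_width: 0.0005
grasp_force: 0.0
```

```bash
python3 -m inch '[[0,0,-0.25,0,0,0,0],[0,0,-0.25,0,0,0,0],[0,0,-0.25,0,0,0,0],[0,0,-0.25,0,0,0,0],[0,0,-0.3,0,0,0,0]]'
python3 -m inch '[[-0.03,-0.4,0,0,0,0,0],[-0.03,-0.4,0,0,0,0,0],[-0.03,-0.4,0,0,0,0,0],[-0.03,-0.4,0,0,0,0,0],[-0.03,-0.4,0,0,0,0,0]]'
python3 -m inch '[[0,-0.4,0,0,0,0,0],[0,-0.3,0,0,0,0,0],[0,-0.2,0,0,0,-0.054,0],[0,0,0,0,0,0,0],[0,0,0,0,0,0,0]]'
python3 - <<'E'
from plant import sensors, imaging
import cv2,pickle
s=sensors.sense();c=imaging.read_camera("wrist");print(s["eef_pos"],s["orientation"])
pickle.dump((s,c),open("w3.pkl","wb"))
cv2.imwrite("pics/w3.png",cv2.resize(c["pixels"][:,:,::-1],(800,600),interpolation=cv2.INTER_CUBIC))
E
```

```text
time_s: 9.65
eef_pos: [0.4952, -0.0155, 0.336]
orientation: [-0.0, 0.008, 1.0, -0.0]
contact_force: [-0.4, -0.1, -0.1]
gripper_width: -0.0001
grasp_force: 0.0
time_s: 10.15
eef_pos: [0.5074, -0.2172, 0.3354]
orientation: [0.0, 0.007, 1.0, -0.0]
contact_force: [1.2, 0.6, 0.7]
gripper_width: 0.0002
grasp_force: 0.0
time_s: 10.65
eef_pos: [0.5061, -0.3055, 0.335]
orientation: [-0.0, -0.034, 0.999, 0.0]
contact_force: [-0.3, 0.3, 0.1]
gripper_width: -0.0
grasp_force: 0.0
[ 0.50606469 -0.30550745  0.3350382 ] [-1.82380094e-04 -3.40817466e-02  9.99419013e-01  1.92825007e-04]
```

View pics/w3.png

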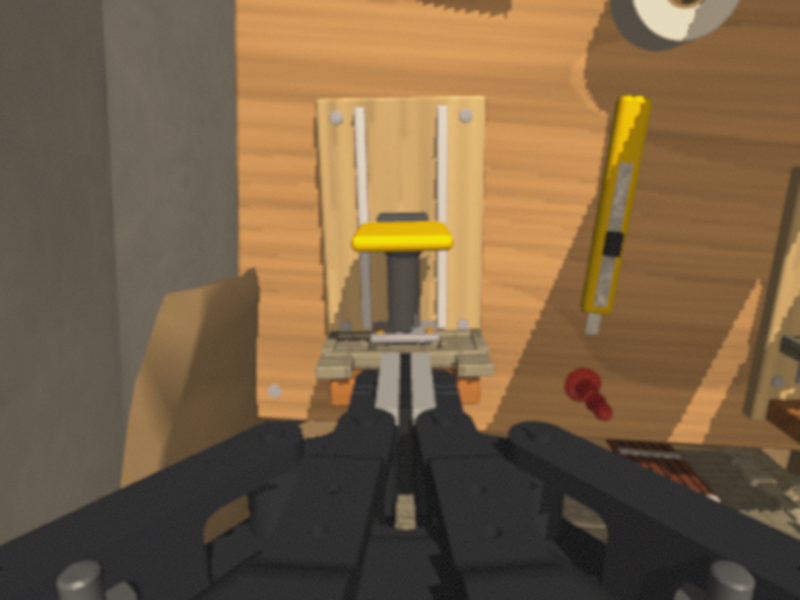

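```bash
python3 -m inch '[[-0.05,0,0.2,0,0,0,0],[0,0,0.2,0,0,0,0],[0,0,0.2,0,0,0,0],[0,0,0.2,0,0,0,0],[0,0,0.2,0,0,0,0]]'
python3 -m inch '[[0,0,0.1,0,0,0,0],[0,0,0.1,0,0,0,0],[0,0,0.1,0,0,0,0],[0,0,0,0,0,0,0],[0,0,0,0,0,0,0]]'
python3 -m inch '[[0.03,0,0,0,0,0,0],[0.03,0,0,0,0,0,0],[0.03,0,0,0,0,0,0],[0.03,0,0,0,0,0,0],[0,0,0,0,0,0,0]]'
python3 -m inch '[[0.02,0,0,0,0,0,0],[0.02,0,0,0,0,0,0],[0,0,0,0,0,0,0]]'
python3 -m inch '[[0.02,0,0,0,0,0,0],[0.02,0,0,0,0,0,0],[0,0,0,0,0,0,0]]'
python3 -m inch '[[0.02,0,0,0,0,0,0],[0.02,0,0,0,0,0,0],[0,0,0,0,0,0,0]]'
python3 -m inch '[[0.02,0,0,0,0,0,0],[0.02,0,0,0,0,0,0],[0,0,0,0,0,0,0]]'
```

```text
time_s: 11.2
eef_pos: [0.5116, -0.3039, 0.2347]
orientation: [0.0, -0.035, 0.999, 0.0]
contact_force: [0.5, 1.3, -0.8]
gripper_width: 0.0003
grasp_force: 0.0
time_s: 11.7
eef_pos: [0.5113, -0.3053, 0.2056]
orientation: [0.0, -0.035, 0.999, -0.0]
contact_force: [1.1, -0.7, -0.1]
gripper_width: 0.0003
grasp_force: 0.0
time_s: 12.2
eef_pos: [0.4988, -0.3063, 0.2055]
orientation: [0.0, -0.035, 0.999, -0.0]
contact_force: [0.9, 0.1, -1.0]
gripper_width: 0.0002
grasp_force: 0.0
time_s: 12.5
eef_pos: [0.4951, -0.3064, 0.2054]
orientation: [0.0, -0.035, 0.999, -0.0]
contact_force: [0.7, -0.6, 0.3]
gripper_width: -0.0002
grasp_force: 0.4
time_s: 12.8
eef_pos: [0.4911, -0.3067, 0.2054]
orientation: [0.0, -0.035, 0.999, -0.0]
contact_force: [2.0, -0.4, -0.1]
gripper_width: 0.0003
grasp_force: 1.0
time_s: 13.1
eef_pos: [0.4871, -0.307, 0.2054]
orientation: [0.0, -0.035, 0.999, -0.0]
contact_force: [3.0, -1.3, -0.2]
gripper_width: -0.0003
grasp_force: 1.6
time_s: 13.4
eef_pos: [0.4831, -0.3073, 0.2054]
orientation: [0.0, -0.035, 0.999, -0.0]
contact_force: [4.3, -2.0, 0.1]
gripper_width: -0.0001
grasp_force: 2.2
```

```bash
python3 -m inch '[[0.02,0,0,0,0,0,0],[0.02,0,0,0,0,0,0],[0.02,0,0,0,0,0,0],[0.02,0,0,0,0,0,0],[0.02,0,0,0,0,0,0]]'
python3 -m inch '[[0.02,0,0,0,0,0,0],[0.02,0,0,0,0,0,0],[0.02,0,0,0,0,0,0],[0.02,0,0,0,0,0,0],[0.02,0,0,0,0,0,0]]'
python3 -m inch '[[0.01,0,0,0,0,0,0],[0,0,0,0,0,0,0],[0,0,0,0,0,0,0],[0,0,0,0,0,0,0],[0,0,0,0,0,0,0]]'
python3 - <<'E'
from plant import sensors, imaging
import cv2
c=imaging.read_camera("scene");print(sensors.sense()["contact_force"])
cv2.imwrite("pics/s3.png",cv2.resize(c["pixels"][145:245,215:355,::-1],None,fx=5.5,fy=5.5,interpolation=cv2.INTER_CUBIC))
E
```

```text
time_s: 13.9
eef_pos: [0.4738, -0.3081, 0.2054]
orientation: [0.001, -0.035, 0.999, -0.0]
contact_force: [8.8, -2.2, -2.8]
gripper_width: -0.0
grasp_force: 3.8
time_s: 14.4
eef_pos: [0.4642, -0.3088, 0.2054]
orientation: [0.001, -0.035, 0.999, -0.0]
contact_force: [10.9, -2.7, -4.5]
gripper_width: 0.0002
grasp_force: 5.3
time_s: 14.9
eef_pos: [0.4633, -0.3089, 0.2055]
orientation: [0.001, -0.035, 0.999, -0.0]
contact_force: [10.3, -4.0, -4.0]
gripper_width: -0.0004
grasp_force: 5.2
[11.18328332 -3.4060854  -3.59072601]
```

View pics/s3.png

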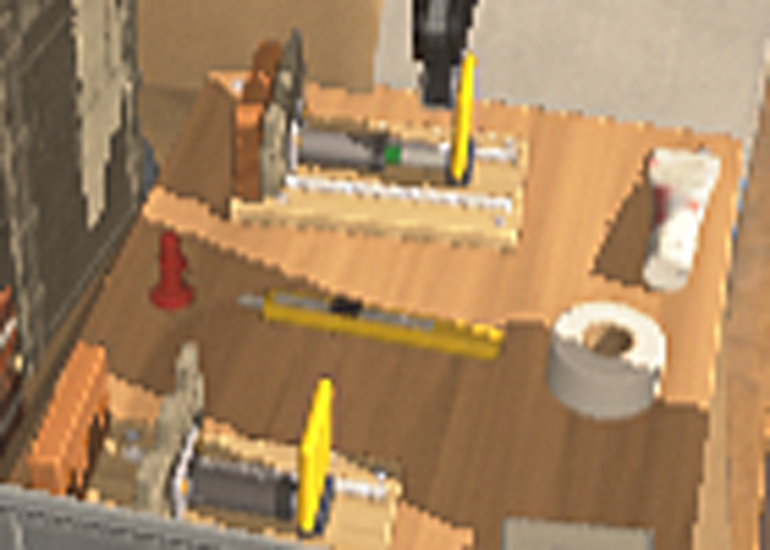

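Green shows at the tube mouth (393,155) with the wall still on its block; the left wall is well off its block and its gauge looks slack. Hold, then ease back.

```bash
python3 -m inch '[[0,0,0,0,0,0,0],[0,0,0,0,0,0,0],[0,0,0,0,0,0,0],[0,0,0,0,0,0,0],[0,0,0,0,0,0,0]]'
python3 -m inch '[[0,0,0,0,0,0,0],[0,0,0,0,0,0,0],[0,0,0,0,0,0,0],[0,0,0,0,0,0,0],[0,0,0,0,0,0,0]]'
python3 -m inch '[[-0.02,0,0,0,0,0,0],[-0.02,0,0,0,0,0,0],[-0.02,0,0,0,0,0,0],[-0.02,0,0,0,0,0,0],[-0.02,0,0,0,0,0,0]]'
python3 -m inch '[[-0.02,0,0,0,0,0,0],[-0.02,0,0,0,0,0,0],[-0.02,0,0,0,0,0,0],[-0.02,0,0,0,0,0,0],[-0.02,0,0,0,0,0,0]]'
python3 -m inch '[[-0.02,0,0,0,0,0,0],[-0.02,0,0,0,0,0,0],[-0.02,0,0,0,0,0,0],[-0.02,0,0,0,0,0,0],[-0.02,0,0,0,0,0,0]]'
python3 -m inch '[[-0.02,0,0,0,0,0,0],[-0.02,0,0,0,0,0,0],[-0.02,0,0,0,0,0,0],[-0.02,0,0,0,0,0,0],[-0.02,0,0,0,0,0,0]]'
python3 -m inch '[[-0.02,0,0,0,0,0,0],[-0.02,0,0,0,0,0,0],[-0.02,0,0,0,0,0,0],[0,0,0,0,0,0,0]]'
```

```text
time_s: 15.45
eef_pos: [0.4634, -0.3089, 0.2054]
orientation: [0.001, -0.035, 0.999, -0.0]
contact_force: [11.3, -4.0, -4.1]
gripper_width: -0.0002
grasp_force: 5.2
time_s: 15.95
eef_pos: [0.4633, -0.3089, 0.2055]
orientation: [0.001, -0.035, 0.999, -0.0]
contact_force: [10.8, -3.5, -3.7]
gripper_width: -0.0001
grasp_force: 5.2
time_s: 16.45
eef_pos: [0.473, -0.3081, 0.2054]
orientation: [0.001, -0.035, 0.999, -0.0]
contact_force: [7.5, -2.7, -3.0]
gripper_width: -0.0001
grasp_force: 3.7
time_s: 16.95
eef_pos: [0.4825, -0.3074, 0.2054]
orientation: [0.0, -0.035, 0.999, -0.0]
contact_force: [4.0, -1.6, 0.4]
gripper_width: -0.0001
grasp_force: 2.3
time_s: 17.45
eef_pos: [0.4922, -0.3065, 0.2052]
orientation: [-0.0, -0.035, 0.999, 0.0]
contact_force: [2.1, -0.6, 1.4]
gripper_width: -0.0001
grasp_force: 0.8
time_s: 17.95
eef_pos: [0.5022, -0.3059, 0.2052]
orientation: [-0.0, -0.035, 0.999, 0.0]
contact_force: [0.3, -1.1, -0.2]
gripper_width: -0.0002
grasp_force: 0.0
time_s: 18.35
eef_pos: [0.5085, -0.3054, 0.2053]
orientation: [0.0, -0.035, 0.999, -0.0]
contact_force: [0.3, 0.2, 0.1]
gripper_width: 0.0004
grasp_force: 0.0
```

```bash
python3 -m inch '[[0,0,-0.25,0,0,0,0],[0,0,-0.25,0,0,0,0],[0,0,-0.25,0,0,0,0],[0,0,-0.25,0,0,0,0],[0,0,-0.25,0,0,0,0]]'
python3 -m inch '[[0,0,-0.25,0,0,0,0],[0,0,-0.25,0,0,0,0],[0,0,0,0,0,0,0],[0,0,0,0,0,0,0],[0,0,0,0,0,0,0]]'
python3 - <<'E'
from plant import sensors, imaging
import cv2
c=imaging.read_camera("scene");print(sensors.sense()["contact_force"])
cv2.imwrite("pics/s4.png",cv2.resize(c["pixels"][145:245,215:355,::-1],None,fx=5.5,fy=5.5,interpolation=cv2.INTER_CUBIC))
E
```

```text
time_s: 18.85
eef_pos: [0.508, -0.3055, 0.3314]
orientation: [0.0, -0.035, 0.999, -0.0]
contact_force: [0.5, 0.5, 0.5]
gripper_width: 0.0007
grasp_force: 0.0
time_s: 19.35
eef_pos: [0.5079, -0.3053, 0.3795]
orientation: [-0.001, -0.035, 0.999, 0.0]
contact_force: [-0.7, -0.1, 0.6]
gripper_width: -0.0003
grasp_force: 0.0
[ 0.44756069 -0.65517725 -0.87678002]
```

View pics/s4.png

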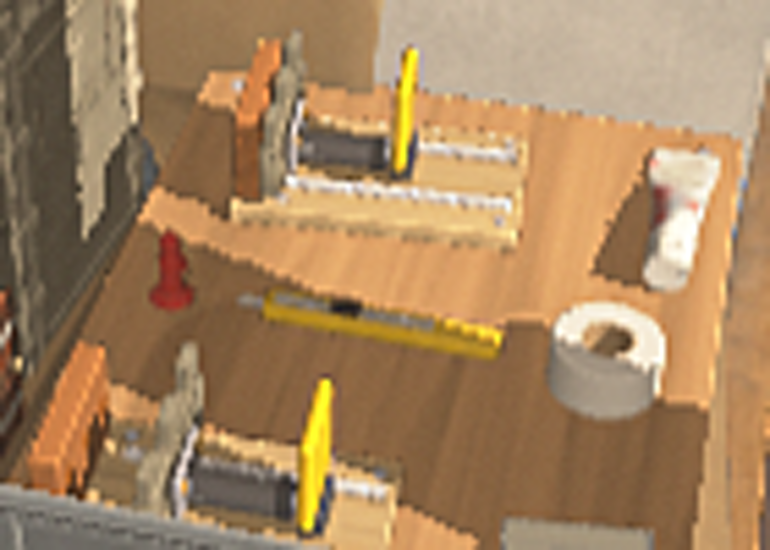

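The right plate is back at rest (408,48) with its wall on the block. The left wall stands off its block at (190,345), with its gauge slack and the bystanders unmoved.

```bash
python3 -c "
from plant import workorder;print(workorder.finish_job())"
```

```text
the job is handed in; nothing more can be done
None
```

The job is handed in, result not reported: the right stand's joint held in the green for over a second, and the left stand's wall let go and now sits about 3 cm off its block. Both springs look slack in the last picture and the bystanders unmoved.

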